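# Vacuum on, screen down

## Robot

A 6-joint arm with a two-finger parallel gripper is mounted at the origin on the work surface. World frame = base frame: x ahead of the robot, y to its left, z up, the work surface at z = 0. Lengths are in m, angles in rad, forces in N, time in s.
With the tool pointing down it reaches from about 0.4 to 0.825 m from the base axis. Payload 7 kg.
Tool frame: the origin (TCP) lies at the very end of the fingers, on their centre line; the grasp point (between the pads) lies 19 mm behind it; z points along the fingers, x is the direction in which the jaws open and shut, and the axes are right-handed (so a half turn about z gives the same grasp; the last joint's range is limited). The gripper opens to 85 mm and grips with 20 to 120 N. Pads are 22 mm wide; open, the fingers measure 114 mm over their backs; the gripper's body (76 mm by 85 mm) begins 54 mm behind the grasp point. The pads swing forward as they close: fully open they stand 13 mm farther back than shut.
Start: joints at [1.584, 0.359, 0.012, 0, -1.224, -0.288], TCP at [0.183, 0.65, 0.204] pointing down, gripper open.
Joint ranges: [-3.07, 3.07], [-1.43, 2.12], [-1.02, 1.25], [-3.03, 1.67], [-3.05, -0], [-3.03, 3.03]. Speed limits (rad/s): [2.39, 2.39, 3.01, 3.14, 3.14, 3.14].

## Interface

Orientations are given as a unit quaternion [w, x, y, z].
In Python, from cell import * gives the robot as it stands.
- The arm moves only by the tool send_rows, never from a script. Its argument "commands" is a list of rows, each a list of 5 numbers: the opening, from 0 (shut) to 1 (fully open), then the shift along the tool's x, y, z in cm, then the turn about the tool's z in degrees. In form: [[fingers, x, y, z, yaw], ...]. A call has 1 to 8 rows; each row shifts and turns the commanded pose from where the row before left it, along the tool's axes as they then stand; what a row does not reach is not made up. A row lasts 1/10 s, in which the tool goes at most 50 mm and 8.59 degrees, less where a joint would pass 70% of its speed; a pose out of reach is approached as far as the arm can. A call with a gripper value outside its range is refused whole. The fingers move at their own pace and stop on an object; "squeeze" is the grip in N (left out, the last holds). Time passes only in rows, so rows that do not move let the fingers close. It gives the time, the measured TCP pose, the force and the opening at its end, in the units of the state.
- state(): the state, without advancing time (a new reading comes with each control period).
- get_image(name): name is "scene" or "top" or "wrist"; returns the picture (480x640x3 uint8, red, green, blue); there is no depth.
- calibration(name): a dict with "fov_y" (degrees; the focal length in pixels is half the picture's height over the tangent of half this angle, whatever the lens; pixels are square), "cx", "cy" (the principal point, pixels), "eye" and "orientation" of the camera in the world. Camera axes: x right, y down, z forward; pixel columns grow to the right and rows downward; lengths in m; the calibration is good to about 2 mm. A picture is of the moment at which its call begins: read the wrist's pose just before it. calibration takes no time and is no camera call; for the wrist camera it gives the pose at the moment of the call.
- close_job(): hands the job in, once; it reports no verdict.
The state is a dict: "t": time; "q": joint angles; "joint_velocities": joint speeds; "effort": joint torques, N m; "tcp_pos": TCP position; "ee_rot": TCP orientation; "ft_force": force on the tool from outside, world axes, zero at the start; "ft_torque": the same for the moment, N m; "grip_width": finger opening in m.
Only numpy, scipy, OpenCV 4.12 (cv2) and the standard library are available. Lean on these libraries where they do the work, as an engineer would, in place of code of your own. Each camera call takes 0.05 s, during which the arm holds its last target. There are 200 camera calls.

## Task

A sheet lies on the vacuum printing table and the screen is standing up on its hinges. First push the red valve lever round until it lies in line with the hose, so that the vacuum is fully on, and then push the screen over by its aluminium frame and press it gently all the way down onto the table. It is fingertip work: do not squeeze or shove the frame or the lever hard, do not let the screen slam, keep off the mesh and the underside of the frame it is glued to, and leave everything else on the bench where it is.

Things in the scene. Friction and masses are not known exactly. Their poses are not given: they have to be found in the camera images.
- press: Vacuum printing table fixed to the bench: a grey chest with white top, 300 (own x) by 360 (own y) by 50 mm high, a white sheet on it. Origin: centre of its underside, at bench height; own z up. Its -x side is the front (towards the robot), the screen's hinges run along its +x side, and the valve and hose stand out from its -y side.
- hinge_axis (a point): Middle of the screen's hinge axis: 125 mm from the press's origin along its +x and 66 mm above the bench. The axis runs along the press's y.
- screen (a joint): Screen angle, rad: 0 = flat on the printing table (its stop), 1.571 = upright, 1.80 = rear stop. Starts at 1.60 to 1.72, standing a little past upright and leaning away from the robot. The friction hinge (about 1 N m) holds it at any angle, so 4 to 8 N at the front rail moves it, and it must be pushed all the way down.
- frame: The screen's aluminium frame, 203 mm (hinge to front) by 254 mm; rails 22 mm wide, 20 mm thick with mesh. Origin on the middle of the hinge axis; own y along the axis, -x towards the front rail, z out of the upper face. Flat, its axes are parallel to the press's and it lies 56 to 76 mm above the bench; upright, the upper face looks away from the robot and the front rail is on top, 280 mm up.
- rail_mid (a point): Middle of the upper face of the front rail (farthest from the hinge): in the frame's axes 203 mm along -x and 10 mm along +z. The rail reaches 11 mm farther out, 11 mm back towards the mesh and 127 mm to both sides. While the screen stands, this face is on its far side from the robot. This is the face to push on.
- mesh: The yellow mesh with grey stencil and blue tape, stretched over and glued to the whole underside of the frame (203 by 254 mm, 2 mm thick): in the frame's axes 8 to 10 mm along -z, so seen from above it fills the opening (159 by 210 mm) 18 mm below the rails' upper face, and while the screen stands its whole robot side is mesh. Delicate, not to be touched. Origin and axes as the frame's.
- valve (a joint): Angle of the vacuum valve's lever, rad: 0 = shut, lever across the pipe, pointing along the press's -x towards the robot; 1.571 = fully on (its stop), lever along the press's -y, above the black hose. Turns anticlockwise seen from above, starts at 0 to 0.2, stays where it is left, takes about 3 N at its outer end.
- valve_stem (a point): On the vertical axis of the valve, 30 mm along -x and 250 mm along -y from the press's origin, 78 mm above the bench (70 mm clear of the side of the printing table).
- lever: The valve's lever. Origin on the valve's axis, 72 mm above the bench; own -x runs out along the lever, z up. Its red sleeve reaches from 40 to 112 mm out, is 18 mm wide and stands 70 to 83 mm above the bench. The brass pipe and black hose below it lie along the press's y, up to 52 mm high; the hose turns down into the bench 122 mm from the axis.
- lever_push (a point): Centre of the red sleeve 85 mm out from the valve's axis, about 76 mm above the bench; turns with the lever.
- squeegee: Squeegee lying flat: wooden handle and grey blade, 230 by 121 mm, 26 mm thick, on the +y side of the press. Origin under it. Leave alone.
- ink_red: Ink jar with red lid, 86 mm across, 88 mm tall; origin centre of its underside. Leave alone.
- ink_yellow: Ink jar with yellow lid, 86 mm across, 88 mm tall; origin centre of its underside. Leave alone.
- tape: Roll of blue tape lying flat, 104 mm across, 48 mm high; origin centre of its underside. Leave alone.
- brush_can: Drinks can 66 mm across and 118 mm tall with a blue paint brush in it reaching to 190 mm; stands behind the valve. Origin centre of its underside. Leave alone.
- cleaner: Green bottle with a white cap, 62 mm across, 165 mm tall; origin centre of its underside. Leave alone.
- ink_knife: Ink knife 200 mm long, 28 mm wide and 16 mm thick, wooden handle and steel blade, lying on the front edge of the printing table, in front of where the screen comes down. Origin under its middle. Leave alone.

How it is judged:
On the way, in this order (a step that is already met when the one before it is completed fails the run):
1. the valve is fully on while the screen is still standing up (value of joint valve above 1.42 rad and value of joint screen above 1.3 rad), for 0.2 s.
2. the screen lies flat on the printing table (value of joint screen below 0.035 rad), for 0.2 s.
At the end, for the whole second after the job is handed in: The valve lever is in line with the hose (within about 0.15 rad of its stop) and the screen lies flat on the printing table (within 0.035 rad, about 7 mm at the front rail) (value of joint valve above 1.42 rad and value of joint screen below 0.035 rad); the robot touches nothing.
It fails at once if the screen was slammed or swung fast (over 2 rad/s) (velocity of joint screen below -2 rad/s or velocity of joint screen above 2 rad/s).
It fails at once if the mesh was touched (over 2 N) (contact force between any of the fingers, the arm and mesh above 2 N).
It fails at once if the frame or the valve lever was gripped or shoved hard on its way (over 20 N) or forced against its stop (over 60 N) ((contact force between the fingers and frame above 20 N and value of joint screen above 0.06 rad) or contact force between the fingers and frame above 60 N or (contact force between the fingers and lever above 20 N and value of joint valve below 1.4 rad) or contact force between the fingers and lever above 60 N).
It fails at once if something else on the bench was moved or picked up (over 20 mm) (distance of any of squeegee, ink_red, ink_yellow, tape, brush_can, cleaner, ink_knife from where it was at the start of the episode above 0.02 m).
It also fails if it takes over 64 s, if anything falls off the work surface, if the arm or the gripper's body presses on something with over 40 N, if the wrist force passes 120 N, or if a joint passes its speed limit or range.

## Working session

There is one attempt and no reset: what is moved stays moved. The work goes in short steps, Python scripts to look and compute and a tool call to move; the robot and the scene stay as the last step left them, time stands still between calls to the robot, and variables do not carry over. Pictures are saved under pics/ and viewed, about 8 in all and at most 12, crops included, and the job is handed in when it is done.

Besides the shell and the picture viewer there is one more tool, called after ">>>" by a JSON object that holds its "method" and its "body", one argument or row to a line. send_rows: Moves the arm, as the interface text tells. Its arguments: {"type":"object","properties":{"commands":{"type":"array"},"squeeze":{"type":"number"}},"required":["commands"]}

```bash
mkdir -p pics; python3 - <<'E'
from cell import *
import cv2,json
s=state();print(s)
for n in ("scene","top","wrist"):
    print(n,calibration(n)); cv2.imwrite(f"pics/{n}0.png",get_image(n)[:,:,::-1])
E
ls
```

```text
{'t': 0.0, 'q': array([ 1.58409577e+00,  3.59400338e-01,  1.10521747e-02, -3.52178357e-04,
       -1.22409595e+00, -2.88094013e-01]), 'joint_velocities': array([ 6.81499385e-04, -2.12175882e-04,  1.87878146e-03,  7.77113145e-04,
       -3.08036254e-05, -2.18645141e-04]), 'effort': array([ 4.22731437e-04, -5.83327031e+01,  2.93421704e+01,  6.93623990e+00,
       -5.78523192e-03, -8.03092121e-06]), 'tcp_pos': array([0.18305041, 0.64915468, 0.20325174]), 'ee_rot': array([-6.21834338e-04, -6.03545702e-01,  7.97327963e-01, -5.65269018e-04]), 'ft_force': array([-0.29200123,  0.05304988,  0.0007073 ]), 'ft_torque': array([-0.01473224, -0.0151381 , -0.00553834]), 'grip_width': 0.08517845017253191}
scene {'fov_y': 47.2910821120038, 'cx': 330.3007183683379, 'cy': 229.27431912058537, 'eye': array([0.99902087, 0.66926634, 1.18171704]), 'orientation': array([-0.11019239,  0.31544605,  0.89737167, -0.28822823])}
top {'fov_y': 43.54480464231544, 'cx': 316.752559576145, 'cy': 235.58004404734567, 'eye': array([0.32822921, 0.04478295, 1.41787763]), 'orientation': array([ 0.04925814, -0.70240704,  0.70865295, -0.04482175])}
wrist {'fov_y': 60.74348767417689, 'cx': 322.1690395117165, 'cy': 241.87243143787273, 'eye': array([0.24897736, 0.62956689, 0.37387305]), 'orientation': array([-0.08497351, -0.59755189,  0.78954799,  0.11101896])}
pics
```

View pics/scene0.png

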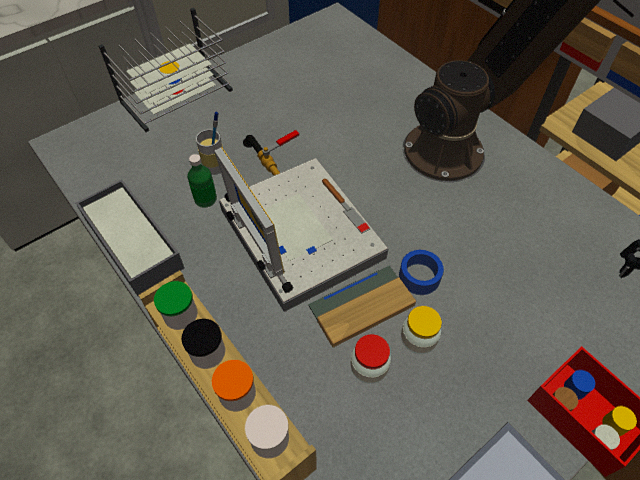

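View pics/top0.png

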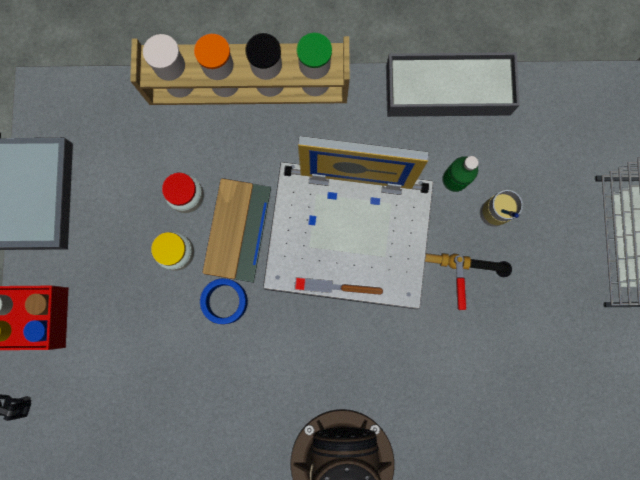

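Scene: the press, the screen standing past upright, and the lever pointing towards the robot. Top view: corners of the white top near (281,165), (432,182), (421,306), (265,291); sleeve (459,278) to (462,309); stem (459,260). I'll measure by ray-casting.

```bash
cat > h.py <<'E'
import numpy as np, cv2
from cell import *
from scipy.spatial.transform import Rotation as R
def cam(n):
    c=calibration(n); q=c["orientation"]
    return dict(f=240/np.tan(np.radians(c["fov_y"]/2)),cx=c["cx"],cy=c["cy"],e=np.array(c["eye"]),R=R.from_quat([*q[1:],q[0]]).as_matrix())
def proj(c,p):
    v=c["R"].T@(np.array(p)-c["e"]); return np.round([c["cx"]+c["f"]*v[0]/v[2],c["cy"]+c["f"]*v[1]/v[2]],1)
def ray(c,uv,z):
    d=c["R"]@[(uv[0]-c["cx"])/c["f"],(uv[1]-c["cy"])/c["f"],1]
    return c["e"]+d*(z-c["e"][2])/d[2]
E
python3 - <<'E'
from h import *
t=cam("top");s=cam("scene")
print(proj(t,[0,0,0]),proj(t,[.183,.65,.2]),proj(s,[0,0,0]),proj(s,[.183,.65,.2]))
I=cv2.imread("pics/top0.png");hsv=cv2.cvtColor(I,cv2.COLOR_BGR2HSV)
m=((hsv[...,1]<40)&(hsv[...,2]>130)).astype(np.uint8);m[:140]=0;m[320:]=0;m[:,:255]=0;m[:,440:]=0
m=cv2.morphologyEx(m,cv2.MORPH_OPEN,np.ones((3,3)))
c=max(cv2.findContours(m,0,2)[0],key=cv2.contourArea);print(cv2.approxPolyDP(cv2.convexHull(c),5,True)[:,0].tolist())
red=(((hsv[...,0]<8)|(hsv[...,0]>172))&(hsv[...,1]>150)&(hsv[...,2]>80)).astype(np.uint8);red[:,:440]=0
c=max(cv2.findContours(red,0,2)[0],key=cv2.contourArea);print(cv2.minAreaRect(c), [ray(t,p,.078).round(4) for p in cv2.boxPoints(cv2.minAreaRect(c))])
for p in [(281,165),(432,182),(421,306),(265,291)]: print(p,ray(t,p,.05).round(4))
print('stem',ray(t,(459,260),.078))
cv2.imwrite("pics/crop.png",cv2.resize(I[120:320,250:530],None,fx=2.8,fy=2.8,interpolation=2))
E
```

```text
[342. 462.] [ 16.3 392.5] [442.8 151. ] [628.7 305. ]
[[281, 163], [432, 181], [418, 307], [264, 287]]
((460.9669494628906, 293.4708251953125), (31.376277923583984, 7.734908103942871), 86.42366790771484) [array([ 0.4095, -0.2569,  0.078 ]), array([ 0.4104, -0.2741,  0.078 ]), array([ 0.3412, -0.2756,  0.078 ]), array([ 0.3403, -0.2585,  0.078 ])]
(281, 165) [0.6785 0.1347 0.05  ]
(432, 182) [ 0.6345 -0.216   0.05  ]
(421, 306) [ 0.3488 -0.1815  0.05  ]
(265, 291) [0.3856 0.1712 0.05  ]
stem [ 0.44973183 -0.26486073  0.078     ]
```

View pics/crop.png

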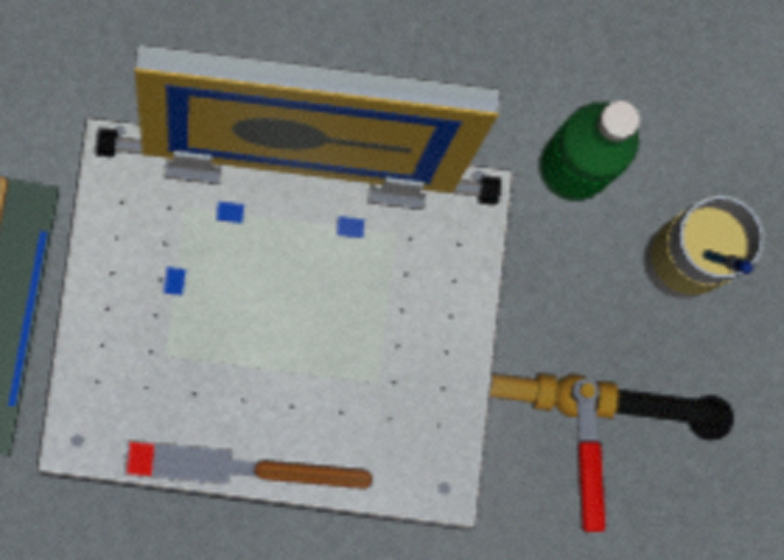

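```bash
cat >> h.py <<'E'
def crop2(p): return np.array([250+p[0]/2.8,120+p[1]/2.8])
E
python3 - <<'E'
from h import *
from scipy.optimize import least_squares
t=cam("top")
pts=[(88,120),(510,172),(474,526),(40,470)]
loc=np.array([(.15,.18),(.15,-.18),(-.15,-.18),(-.15,.18)])
W=np.array([ray(t,crop2(p),.05)[:2] for p in pts])
def T(v,l): c,s=np.cos(v[2]),np.sin(v[2]); return np.asarray(l)@np.array([[c,s],[-s,c]])+v[:2]
f=least_squares(lambda v:(T(v,loc)-W).ravel(),[.5,0,0]);v=f.x;print(v,f.fun.round(4))
for n,l in dict(hinge=(.125,0),stem=(-.03,-.25)).items(): print(n,T(v,[l])[0])
print('stem seen',ray(t,crop2((587,392)),.084),)
def fr(a,l):  # frame local to world
    x=-np.array(l)[0]; z=l[2]
    return np.append(T(v,[(.125-x*np.cos(a)+z*np.sin(a),l[1])])[0],.066+x*np.sin(a)+z*np.cos(a))
px=[(138,70),(497,113),(138,46),(498,93)]; L=[(-.214,.127,-.01),(-.214,-.127,-.01),(-.214,.127,.01),(-.214,-.127,.01)]
g=least_squares(lambda a:np.ravel([proj(t,fr(a[0],l))-crop2(p) for l,p in zip(L,px)]),[1.65]);print('screen',g.x,g.fun)
a=g.x[0]
for l in [(-.203,0,.01),(-.203,.127,.01),(-.203,-.127,.01),(-.214,0,.01)]:print(l,fr(a,l).round(4))
th=[]
for p in [(591,440),(593,530)]:
  print(ray(t,crop2(p),.08))
print('tool x,y axes',R.from_quat(np.roll(state()["ee_rot"],-1)).as_matrix().round(3))
E
```

```text
[ 0.51422738 -0.0218443  -0.13488664] [ 0.0035  0.0027  0.0028 -0.004  -0.0033 -0.0025 -0.003   0.0039]
hinge [ 0.63809195 -0.03865405]
stem [ 0.45088038 -0.2655391 ]
stem seen [ 0.44917485 -0.26490149  0.084     ]
screen [1.65] [-1.18571429 -1.4         0.3        -0.95714286  0.11428571 -2.42857143
  0.84285714 -3.51428571]
(-0.203, 0, 0.01) [ 0.6639 -0.0422  0.2676]
(-0.203, 0.127, 0.01) [0.681  0.0837 0.2676]
(-0.203, -0.127, 0.01) [ 0.6468 -0.168   0.2676]
(-0.214, 0, 0.01) [ 0.6647 -0.0423  0.2785]
[ 0.41129462 -0.26747397  0.08      ]
[ 0.34040271 -0.26619571  0.08      ]
tool x,y axes [[-0.271 -0.962 -0.   ]
 [-0.962  0.271 -0.001]
 [ 0.001 -0.    -1.   ]]
```

```bash
cat >> h.py <<'E'
def pose():
    s=state(); M=R.from_quat(np.roll(s["ee_rot"],-1)).as_matrix()
    return [*s["tcp_pos"],np.degrees(np.arctan2(M[1,0],M[0,0]))]
def rows(start,wps,step=.04,turn=8.,g=0,nd=1):
    """rows from start [x,y,z,yaw deg] through wps; prints lists of 8"""
    p=np.array(start,float); out=[]
    for w in wps:
        w=np.array(w,float); n=max(1,int(np.ceil(max(np.linalg.norm(w[:3]-p[:3])/step,abs(w[3]-p[3])/turn))))
        for q in np.linspace(p,w,n+1)[1:]:
            d=q-p; a=np.radians(p[3]); X=np.array([np.cos(a),np.sin(a),0]);Y=np.array([np.sin(a),-np.cos(a),0])
            r=np.round([d@[*X,0]*100,d@[*Y,0]*100,-d[2]*100,-d[3]],nd); out.append([g,*(r+0.).tolist()])
            p=p+np.append((r[0]*X+r[1]*Y-[0,0,r[2]])/100,-r[3])
    for i in range(0,len(out),8): print(str(out[i:i+8]).replace(".0,",",").replace(".0]","]").replace(" ",""))
    print(p.round(4))
E
python3 - <<'E'
from h import *
s=pose(); s[3]%=360; print(s)
rows(s,[(.38,.38,.30,210),(.46,.05,.30,150),(.40,-.20,.22,91),(.367,-.222,.12,91),(.367,-.222,.062,91)])
E
```

```text
[np.float64(0.18308980942439193), np.float64(0.6492599293673108), np.float64(0.20347002554091134), np.float64(254.251321205909)]
[[0,2.3,-2.9,-1.1,4.9],[0,2,-3.1,-1,4.9],[0,1.8,-3.3,-1.1,5],[0,1.4,-3.4,-1.1,4.9],[0,1.2,-3.5,-1.1,4.9],[0,0.9,-3.6,-1,4.9],[0,0.5,-3.7,-1.1,4.9],[0,0.3,-3.7,-1.1,4.9]]
[[0,-0.1,-3.7,-1.1,5],[0,1.1,-3.6,0,6.7],[0,0.6,-3.7,0,6.6],[0,0.2,-3.8,0,6.7],[0,-0.3,-3.8,0,6.6],[0,-0.6,-3.7,0,6.7],[0,-1.1,-3.6,0,6.7],[0,-1.5,-3.4,0,6.6]]
[[0,-1.9,-3.3,0,6.7],[0,-2.3,-3,0,6.7],[0,-0.9,-3.1,1,7.4],[0,-1.3,-2.9,1,7.3],[0,-1.7,-2.8,1,7.4],[0,-2,-2.5,1,7.4],[0,-2.3,-2.2,1,7.3],[0,-2.6,-1.9,1,7.4]]
[[0,-2.8,-1.6,1,7.4],[0,-2.9,-1.2,1,7.4],[0,-0.7,-1.1,3.3,0],[0,-0.8,-1.1,3.4,0],[0,-0.7,-1.1,3.3,0],[0,0,0,2.9,0],[0,0,0,2.9,0]]
[ 3.67000e-01 -2.22100e-01  6.25000e-02  9.09513e+01]
```

>>> {"method": "send_rows", "body": {
  "commands": [
    [0,2.3,-2.9,-1.1,4.9],
    [0,2,-3.1,-1,4.9],
    [0,1.8,-3.3,-1.1,5],
    [0,1.4,-3.4,-1.1,4.9],
    [0,1.2,-3.5,-1.1,4.9],
    [0,0.9,-3.6,-1,4.9],
    [0,0.5,-3.7,-1.1,4.9],
    [0,0.3,-3.7,-1.1,4.9]
  ],
  "squeeze": 20
}}

```text
t: 0.95
tcp_pos: [0.3586, 0.4084, 0.2905]
ee_rot: [-0.0, -0.299, 0.954, -0.0]
ft_force: [0.2, 0.4, -0.4]
grip_width: -0.0001
```

>>> {"method": "send_rows", "body": {
  "commands": [
    [0,-0.1,-3.7,-1.1,5],
    [0,1.1,-3.6,0,6.7],
    [0,0.6,-3.7,0,6.6],
    [0,0.2,-3.8,0,6.7],
    [0,-0.3,-3.8,0,6.6],
    [0,-0.6,-3.7,0,6.7],
    [0,-1.1,-3.6,0,6.7],
    [0,-1.5,-3.4,0,6.6]
  ]
}}

```text
t: 1.75
tcp_pos: [0.4419, 0.1223, 0.3013]
ee_rot: [0.0, 0.147, 0.989, 0.0]
ft_force: [0.5, -0.3, 0.4]
grip_width: -0.0001
```

>>> {"method": "send_rows", "body": {
  "commands": [
    [0,-1.9,-3.3,0,6.7],
    [0,-2.3,-3,0,6.7],
    [0,-0.9,-3.1,1,7.4],
    [0,-1.3,-2.9,1,7.3],
    [0,-1.7,-2.8,1,7.4],
    [0,-2,-2.5,1,7.4],
    [0,-2.3,-2.2,1,7.3],
    [0,-2.6,-1.9,1,7.4]
  ]
}}

```text
t: 2.55
tcp_pos: [0.4146, -0.1386, 0.2409]
ee_rot: [0.0, 0.606, 0.796, 0.0]
ft_force: [0.2, -0.7, 0.1]
grip_width: 0.0002
```

>>> {"method": "send_rows", "body": {
  "commands": [
    [0,-2.8,-1.6,1,7.4],
    [0,-2.9,-1.2,1,7.4],
    [0,0,0,0,0],
    [0,0,0,0,0]
  ]
}}

```text
t: 2.95
tcp_pos: [0.3993, -0.1997, 0.2209]
ee_rot: [-0.0, 0.702, 0.713, -0.0]
ft_force: [1.2, 0.2, 0.0]
grip_width: -0.0
```

```bash
python3 - <<'E'
from h import *
s=pose(); print(s)
rows(s,[(.367,-.222,.12,91),(.367,-.222,.062,91)],step=.03)
cv2.imwrite("pics/w1.png",get_image("wrist")[:,:,::-1])
c=cam("wrist");print([proj(c,p) for p in [(.449,-.265,.08),(.367,-.222,.062)]])
E
```

```text
[np.float64(0.3993225593442253), np.float64(-0.19971404551133234), np.float64(0.22092318115039183), np.float64(90.90068974206001)]
[[0,-0.5,-0.8,2.5,0],[0,-0.6,-0.8,2.5,0],[0,-0.5,-0.9,2.6,-0.1],[0,-0.6,-0.8,2.5,0],[0,0,0,2.9,0],[0,0,0,2.9,0]]
[ 3.66700e-01 -2.22200e-01  6.19000e-02  9.10007e+01]
[array([241. , 278.1]), array([295.3, 174.7])]
```

View pics/w1.png

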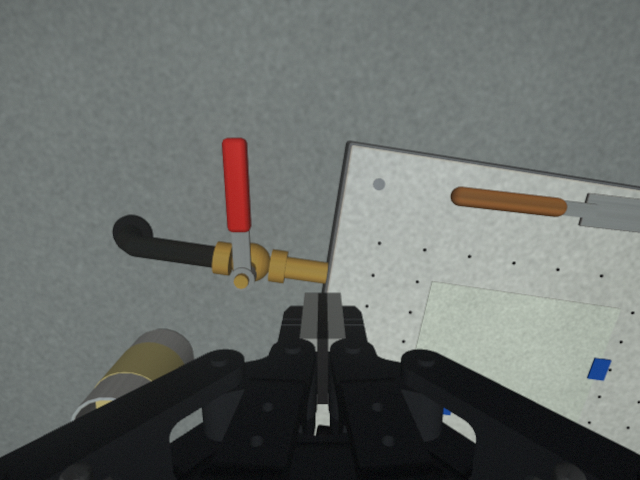

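Wrist view: stem cap at (242,280), against a predicted (241,278). Sleeve spans (235,140–230), table edge near (342,180), and the gap at my target pixel (295,175) is free. Descending.

>>> {"method": "send_rows", "body": {
  "commands": [
    [0,-0.5,-0.8,2.5,0],
    [0,-0.6,-0.8,2.5,0],
    [0,-0.5,-0.9,2.6,0],
    [0,-0.6,-0.8,2.5,0],
    [0,0,0,2.9,0],
    [0,0,0,2.9,0],
    [0,0,0,0,0]
  ]
}}

```text
t: 3.7
tcp_pos: [0.3653, -0.2205, 0.0598]
ee_rot: [-0.002, 0.701, 0.714, -0.001]
ft_force: [-0.8, -0.5, 0.5]
grip_width: -0.0003
```

```bash
python3 - <<'E'
from h import *
s=pose(); print(s, state()["ft_force"])
stem=np.array([.450,-.2653]);yaw=-.135;w=[]
for th in np.arange(.15,1.56,.1).tolist()+[1.56]:
    a=np.pi+yaw+th; u=np.array([np.cos(a),np.sin(a)]);n=np.array([-u[1],u[0]])
    p=stem+.085*u-(.009+.0145)*n; w.append((*p,.062,np.degrees(a-np.pi/2)))
print(np.round(w[0],4),np.round(w[-1],4))
rows(s,w,step=.009)
E
```

```text
[np.float64(0.36530334240306644), np.float64(-0.22052969147024973), np.float64(0.05983515935604417), np.float64(91.06116111865866)] [-0.80650048 -0.52889669  0.49116037]
[ 3.64700e-01 -2.43100e-01  6.20000e-02  9.08594e+01] [ 4.144000e-01 -3.460000e-01  6.200000e-02  1.716465e+02]
[[0,-0.8,0,-0.1,0.1],[0,-0.7,-0.1,0,0],[0,-0.8,0,-0.1,0.1],[0,-0.8,-0.2,0,-5.7],[0,-0.9,-0.2,0,-5.8],[0,-0.8,-0.2,0,-5.7],[0,-0.4,-0.1,0,-2.9],[0,-0.5,-0.1,0,-2.8]]
[[0,-0.9,-0.2,0,-5.7],[0,-0.8,-0.2,0,-5.8],[0,-0.9,-0.2,0,-5.7],[0,-0.8,-0.2,0,-5.7],[0,-0.5,-0.1,0,-2.9],[0,-0.4,-0.1,0,-2.9],[0,-0.9,-0.2,0,-5.7],[0,-0.8,-0.2,0,-5.7]]
[[0,-0.4,-0.1,0,-2.9],[0,-0.5,-0.1,0,-2.9],[0,-0.8,-0.2,0,-5.7],[0,-0.5,-0.1,0,-2.9],[0,-0.4,-0.1,0,-2.8],[0,-0.1,0,0,-0.6]]
[ 4.145000e-01 -3.459000e-01  6.180000e-02  1.716612e+02]
```

>>> {"method": "send_rows", "body": {
  "commands": [
    [0,-0.8,0,-0.1,0],
    [0,-0.7,-0.1,0,0],
    [0,-0.8,0,0,0],
    [0,-0.8,-0.2,0,-5.7],
    [0,-0.8,-0.2,0,-5.7]
  ]
}}

```text
t: 4.2
tcp_pos: [0.3642, -0.262, 0.0643]
ee_rot: [0.001, 0.625, 0.78, 0.0]
ft_force: [0.1, 0.2, 0.6]
grip_width: 0.0003
```

>>> {"method": "send_rows", "body": {
  "commands": [
    [0,-0.8,-0.2,0,-5.7],
    [0,-0.4,-0.1,0,-2.9],
    [0,-0.5,-0.1,0,-2.9],
    [0,0,0,0,0]
  ]
}}

```text
t: 4.6
tcp_pos: [0.3652, -0.2795, 0.0641]
ee_rot: [0.001, 0.546, 0.838, 0.0]
ft_force: [-0.1, -0.0, -0.1]
grip_width: 0.0002
```

```bash
python3 - <<'E'
from h import *
print(pose(), state()["ft_force"])
I=get_image("scene")[:,:,::-1]; cv2.imwrite("pics/s1.png",cv2.resize(I[80:330,150:450],None,fx=2.4,fy=2.4))
E
```

```text
[np.float64(0.3652027040340939), np.float64(-0.2794630651386092), np.float64(0.06412045908998208), np.float64(113.84393995154602)] [-0.05272266 -0.04870775 -0.14113586]
```

View pics/s1.png

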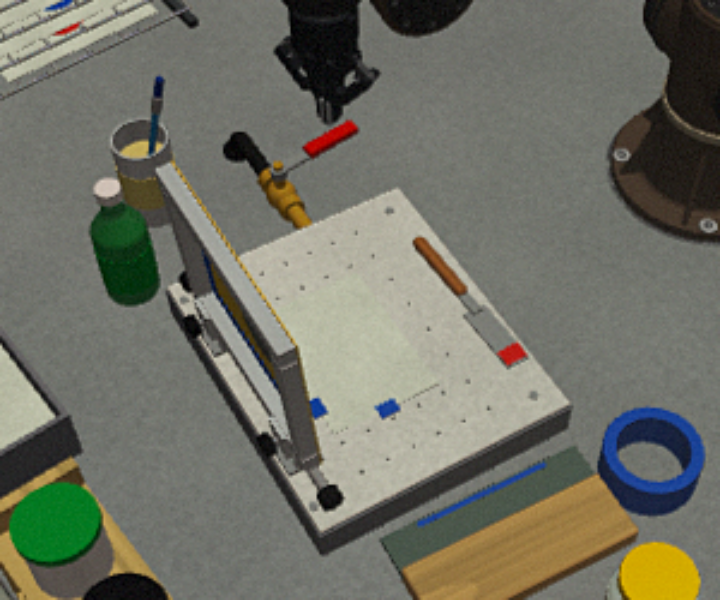

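The sleeve runs (306,150)–(356,128) in the crop, with the fingertip near (330,115). I need the actual lever angle before pushing on.

```bash
python3 - <<'E'
from h import *
s=cam("scene"); F=lambda p:(150+p[0]/2.4,80+p[1]/2.4)
a=ray(s,F((279,168)),.084)[:2];b=ray(s,F((351,129)),.08)[:2];print(a,b,'angle',np.arctan2(*(b-a)[::-1])%(2*np.pi)-np.pi+.135)
print('tcp px',(np.array(proj(s,state()["tcp_pos"]))-[150,80])*2.4)
t=cam("top");I=get_image("top")[:,:,::-1];hsv=cv2.cvtColor(I,cv2.COLOR_BGR2HSV)
red=(((hsv[...,0]<8)|(hsv[...,0]>172))&(hsv[...,1]>150)&(hsv[...,2]>80)).astype(np.uint8);red[:,:440]=0
c=max(cv2.findContours(red,0,2)[0],key=cv2.contourArea);print([ray(t,p,.078).round(4) for p in cv2.boxPoints(cv2.minAreaRect(c))])
E
```

```text
[ 0.45278852 -0.25712682] [ 0.34736148 -0.26015296] angle 0.16369576581682366
tcp px [330.   136.32]Traceback (most recent call last):
  File "<stdin>", line 7, in <module>
ValueError: max() iterable argument is empty
```

```bash
python3 - <<'E'
from h import *
cv2.imwrite("pics/w2.png",get_image("wrist")[:,:,::-1]); c=cam("wrist")
print(proj(c,state()["tcp_pos"]),proj(c,[.45,-.265,.08]),state()["ft_force"],state()["tcp_pos"])
E
```

```text
[322.4 291. ] [275.4 471.3] [ 0.13793336 -0.29503824  0.52399711] [ 0.36468037 -0.27861217  0.06365911]
```

View pics/w2.png

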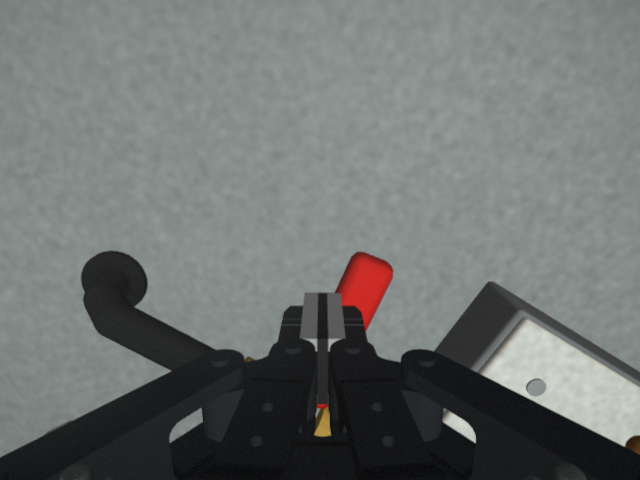

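Here the fingertip (322,291) overlaps the sleeve, whose end is at (368,258). The finger seems to have passed the lever, so I'll triangulate the sleeve end.

```bash
python3 - <<'E'
from h import *
c=cam("wrist");s=cam("scene")
def d(c,uv): v=c["R"]@[(uv[0]-c["cx"])/c["f"],(uv[1]-c["cy"])/c["f"],1]; return v/np.linalg.norm(v)
def tri(c1,u1,c2,u2):
    A=[];b=[];
    a1,a2=d(c1,u1),d(c2,u2); t=np.linalg.lstsq(np.c_[a1,-a2],c2["e"]-c1["e"],rcond=None)[0]
    p,q=c1["e"]+t[0]*a1,c2["e"]+t[1]*a2; return ((p+q)/2).round(4),np.linalg.norm(p-q).round(4)
F=lambda p:(150+p[0]/2.4,80+p[1]/2.4)
print('end wrist z.08',ray(c,(370,260),.08),'scene',ray(s,F((352,127)),.08))
print(tri(c,(370,260),s,F((352,127))))
print('tip(322,291) vs scene(330,119)',tri(c,(322,293),s,F((330,119))))
print('tip edges in wrist at z.064',ray(c,(303,293),.064),ray(c,(342,293),.064))
for z in (.065,.075,.083,.09,.1): print(z,(np.array(proj(s,[.3647,-.2786,z]))-[150,80])*2.4)
E
```

```text
end wrist z.08 [ 0.33868116 -0.26945472  0.08      ] scene [ 0.3444189  -0.26209868  0.08      ]
(array([ 0.3404, -0.2678,  0.0733]), np.float64(0.0))
tip(322,291) vs scene(330,119) (array([ 0.3587, -0.2832,  0.085 ]), np.float64(0.0035))
tip edges in wrist at z.064 [ 0.36891606 -0.28623765  0.064     ] [ 0.36188363 -0.2702443   0.064     ]
0.065 [330.48 135.84]
0.075 [330.   129.84]
0.083 [329.76 124.8 ]
0.09 [329.52 120.48]
0.1 [329.04 114.24]
```

The fingertip triangulates at z≈0.085, about 20 mm above the reported TCP, so it passed just over the lever, which hasn't moved. I'll lift, go back and descend deeper, then check the tip height.

```bash
python3 - <<'E'
from h import *
s=pose()
rows(s,[(s[0],s[1],.095,s[3]),(.367,-.222,.095,91),(.367,-.222,.045,91)],step=.025)
E
```

```text
[[0,0,0,-1.6,0],[0,0,0,-1.5,0],[0,1.7,0.8,0,7.6],[0,1.8,0.6,0,7.6],[0,1.9,0.4,0,7.5],[0,0,0,2.5,0],[0,-0.1,0,2.5,0]]
[ 3.67100e-01 -2.22500e-01  4.47000e-02  9.10493e+01]
```

>>> {"method": "send_rows", "body": {
  "commands": [
    [0,0,0,-1.6,0],
    [0,0,0,-1.5,0],
    [0,1.7,0.8,0,7.6],
    [0,1.8,0.6,0,7.6],
    [0,1.9,0.4,0,7.5],
    [0,0,0,2.5,0],
    [0,0,0,2.5,0],
    [0,0,0,0,0]
  ]
}}

```text
t: 5.55
tcp_pos: [0.3647, -0.2205, 0.0423]
ee_rot: [-0.002, 0.7, 0.714, -0.001]
ft_force: [-1.0, 0.3, 0.7]
grip_width: -0.0001
```

```bash
python3 - <<'E'
from h import *
print(pose(), state()["ft_force"],state()["grip_width"])
s=cam("scene");p=state()["tcp_pos"]
I=get_image("scene")[:,:,::-1]; a=cv2.resize(I[90:160,250:330],None,fx=5,fy=5)
print("tcp in crop",(proj(s,p)-[250,90])*5, "20mm up",(proj(s,p+[0,0,.02])-[250,90])*5)
c=cam("wrist");W=get_image("wrist")[:,:,::-1]; print(proj(c,p))
cv2.imwrite("pics/m.png",np.hstack([a,W[130:480,160:560]]))
E
```

```text
[np.float64(0.36471613869521846), np.float64(-0.22053873488736517), np.float64(0.042275834449121565), np.float64(91.1177153118141)] [-0.96234936  0.25183969  0.66410213] -5.759882903721895e-05
tcp in crop [251. 319.] 20mm up [250. 294.]
[325.  287.4]
```

View pics/m.png

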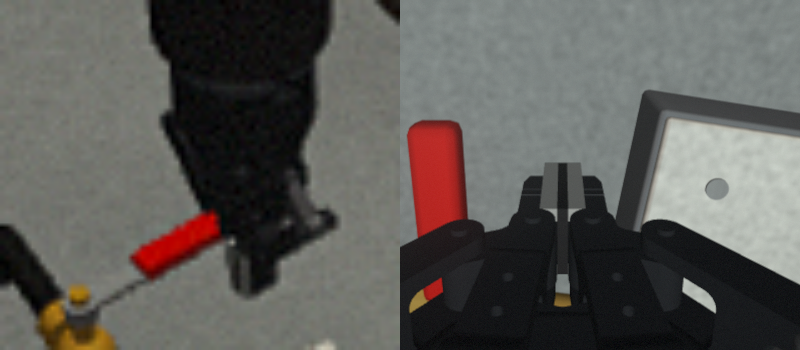

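Left crop: tip bottom at (245,295), which is where a point 20 mm above the reported TCP projects. So the true tip is about reported z + 19 mm, at 61 mm now, overlapping the sleeve. Planning the arc with the narrower finger.

```bash
python3 - <<'E'
from h import *
s=pose();s[2]=.0445
stem=np.array([.450,-.2653]);yaw=-.135;w=[]
for th in np.linspace(.15,1.58,13):
    a=np.pi+yaw+th; u=np.array([np.cos(a),np.sin(a)]);n=np.array([-u[1],u[0]])
    p=stem+.085*u-(.009+.008)*n; w.append((*p,.0445,np.degrees(a-np.pi/2)))
rows(s,w,step=.012)
E
```

```text
[[0,-0.9,-0.1,0,0.1],[0,-1,-0.1,0,0.1],[0,-0.9,-0.1,0,0.1],[0,-1.1,-0.1,0,-6.8],[0,-1,-0.1,0,-6.9],[0,-1,-0.2,0,-6.8],[0,-1,-0.1,0,-6.8],[0,-1,-0.2,0,-6.8]]
[[0,-1.1,-0.1,0,-6.9],[0,-1,-0.1,0,-6.8],[0,-1,-0.2,0,-6.8],[0,-1,-0.1,0,-6.9],[0,-1.1,-0.2,0,-6.8],[0,-1,-0.1,0,-6.8],[0,-1,-0.1,0,-6.8]]
[ 4.226000e-01 -3.470000e-01  4.450000e-02  1.727559e+02]
```

>>> {"method": "send_rows", "body": {
  "commands": [
    [0,-0.9,-0.1,0,0],
    [0,-1,-0.1,0,0],
    [0,-0.9,-0.1,0,0],
    [0,-1.1,-0.1,0,-6.8]
  ]
}}

```text
t: 6.05
tcp_pos: [0.3642, -0.2612, 0.0449]
ee_rot: [0.001, 0.656, 0.755, 0.001]
ft_force: [1.3, 3.8, 2.3]
grip_width: 0.0002
```

>>> {"method": "send_rows", "body": {
  "commands": [
    [0,-1,-0.1,0,-6.8],
    [0,-1,-0.2,0,-6.8]
  ]
}}

```text
t: 6.25
tcp_pos: [0.3651, -0.2816, 0.0448]
ee_rot: [0.001, 0.561, 0.828, 0.0]
ft_force: [1.1, 3.3, 1.7]
grip_width: 0.0005
```

>>> {"method": "send_rows", "body": {
  "commands": [
    [0,-1,-0.1,0,-6.8],
    [0,-1,-0.2,0,-6.8]
  ]
}}

```text
t: 6.45
tcp_pos: [0.3704, -0.301, 0.0447]
ee_rot: [0.0, 0.459, 0.889, 0.0]
ft_force: [0.3, 4.4, 1.5]
grip_width: 0.0
```

The push shows 3–4 N of contact, so the lever is moving.

>>> {"method": "send_rows", "body": {
  "commands": [
    [0,-1.1,-0.1,0,-6.8],
    [0,-1,-0.1,0,-6.8],
    [0,-1,-0.2,0,-6.8]
  ]
}}

```text
t: 6.75
tcp_pos: [0.3873, -0.3267, 0.0446]
ee_rot: [-0.0, 0.294, 0.956, 0.0]
ft_force: [-1.7, 3.4, 3.1]
grip_width: -0.0001
```

>>> {"method": "send_rows", "body": {
  "commands": [
    [0,-1,-0.1,0,-6.8],
    [0,-1,-0.2,0,-6.8]
  ]
}}

```text
t: 6.95
tcp_pos: [0.4026, -0.3397, 0.0445]
ee_rot: [-0.001, 0.179, 0.984, 0.0]
ft_force: [-1.4, 1.7, 3.1]
grip_width: 0.0001
```

>>> {"method": "send_rows", "body": {
  "commands": [
    [0,-0.8,-0.1,0,-6.8],
    [0,0,0,0,0]
  ]
}}

```text
t: 7.15
tcp_pos: [0.4107, -0.3438, 0.0444]
ee_rot: [-0.0, 0.122, 0.993, -0.0]
ft_force: [0.2, -0.2, -0.4]
grip_width: 0.0003
```

```bash
cat > lev.py <<'E'
from h import *
print(pose(), state()["ft_force"],state()["t"])
for n in ("top","scene"):
    t=cam(n);I=get_image(n)[:,:,::-1];hsv=cv2.cvtColor(I,cv2.COLOR_BGR2HSV)
    red=(((hsv[...,0]<8)|(hsv[...,0]>172))&(hsv[...,1]>130)&(hsv[...,2]>60)).astype(np.uint8)
    for c in cv2.findContours(red,0,2)[0]:
        if cv2.contourArea(c)<15: continue
        b=np.array([ray(t,p,.078)[:2] for p in cv2.boxPoints(cv2.minAreaRect(c))]);m=b.mean(0)
        if np.linalg.norm(m-[.45,-.265])<.15: print(n,m,cv2.contourArea(c),'valve',(np.arctan2(m[1]+.2653,m[0]-.45)%(2*np.pi))-np.pi+.135,'size',np.linalg.norm(b[0]-b[1]),np.linalg.norm(b[1]-b[2]))
E
python3 lev.py
```

```text
[np.float64(0.4106653178397236), np.float64(-0.3438137821720218), np.float64(0.04436801941505118), np.float64(165.98542211291098)] [ 0.20758146 -0.24403865 -0.43557812] 7.15
scene [ 0.43335357 -0.3409861 ] 101.0 valve 1.489302920434236 size 0.019767239675764464 0.07554001100765013
```

>>> {"method": "send_rows", "body": {
  "commands": [
    [0,-0.5,-0.1,0,-5],
    [0,-0.2,0,0,0]
  ]
}}

```text
t: 7.45
tcp_pos: [0.4163, -0.345, 0.0441]
ee_rot: [-0.001, 0.08, 0.997, 0.0]
ft_force: [-3.6, -0.6, -0.1]
grip_width: -0.0003
```

>>> {"method": "send_rows", "body": {
  "commands": [
    [0,-0.3,0,0,0],
    [0,0,0,0,0]
  ]
}}

```text
t: 7.65
tcp_pos: [0.4181, -0.3451, 0.0439]
ee_rot: [-0.002, 0.081, 0.997, 0.0]
ft_force: [-7.0, -2.4, 3.0]
grip_width: -0.0003
```

```bash
python3 lev.py
```

```text
[np.float64(0.41812911068018943), np.float64(-0.34507471459525785), np.float64(0.04391346749171295), np.float64(170.7236007471721)] [-6.96274435 -2.35443087  3.001649  ] 7.65
top [ 0.44006016 -0.32460521] 74.0 valve 1.5397349778783858 size 0.013700075293665296 0.04152065174254823
scene [ 0.44019737 -0.340893  ] 107.0 valve 1.576839585512695 size 0.020822960111309553 0.07443053801121519
```

The lever is at its stop: 7 N contact, valve measured at 1.54–1.58. Now I'll retreat, refine the screen angle and plan the trip behind the front rail.

```bash
cat >> h.py <<'E'
V=np.array([.5142,-.0218,-.135])
def P(l):
    c,s=np.cos(V[2]),np.sin(V[2]); return V[:2]+[c*l[0]-s*l[1],s*l[0]+c*l[1]]
def fr(a,x,y,z): return np.append(P((.125-x*np.cos(a)+z*np.sin(a),y)),.066+x*np.sin(a)+z*np.cos(a))
E
python3 - <<'E'
from h import *
t=cam("top")
px=[(138,70),(497,113),(138,46),(498,93)];L=[(.214,.127,-.01),(.214,-.127,-.01),(.214,.127,.01),(.214,-.127,.01)]
for a in np.arange(1.56,1.74,.02): print(round(a,2),np.round([proj(t,fr(a,*l))-crop2(p) for l,p in zip(L,px)],1)[:,1])
s=pose(); b=P((.21,0)); print(b)
rows(s,[(s[0]-.02,s[1],s[2]-0.0,s[3]),(.39,-.33,.33,150),(.60,-.20,.36,110),(*b,.36,82.3)],step=.045)
E
```

```text
1.56 [8.2 8.6 6.8 5.8]
1.58 [6.  6.5 4.7 3.7]
1.6 [3.9 4.3 2.7 1.6]
1.62 [ 1.7  2.2  0.6 -0.4]
1.64 [-0.4  0.  -1.4 -2.5]
1.66 [-2.5 -2.1 -3.4 -4.5]
1.68 [-4.5 -4.2 -5.4 -6.5]
1.7 [-6.6 -6.3 -7.3 -8.5]
1.72 [ -8.6  -8.3  -9.3 -10.5]
[ 0.72228928 -0.05006397]
[[0,2,-0.3,0,0],[0,0.1,0.2,-4.1,3],[0,0.2,0.2,-4.1,2.9],[0,0.2,0.1,-4.1,3],[0,0.1,0.2,-4,2.9],[0,0.2,0.2,-4.1,3],[0,0.2,0.1,-4.1,3],[0,0.2,0.2,-4.1,2.9]]
[[0,-1.9,3.6,-0.5,6.7],[0,-1.6,3.8,-0.5,6.6],[0,-1,4,-0.5,6.7],[0,-0.6,4.1,-0.5,6.7],[0,-0.1,4.1,-0.5,6.6],[0,0.3,4.1,-0.5,6.7],[0,2,3.3,0,5.5],[0,2.3,3.1,0,5.6]]
[[0,2.6,2.9,0,5.5],[0,2.8,2.6,0,5.6],[0,3.1,2.4,0,5.5]]
[ 7.22800e-01 -5.03000e-02  3.59900e-01  8.23199e+01]
```

>>> {"method": "send_rows", "body": {
  "commands": [
    [0,2,-0.3,0,0],
    [0,0.1,0.2,-4,3],
    [0,0.2,0.2,-4.1,3],
    [0,0.2,0.1,-4.1,3],
    [0,0.1,0.2,-4,3],
    [0,0.2,0.2,-4.1,3],
    [0,0.2,0.1,-4.1,3],
    [0,0.2,0.2,-4.1,3]
  ]
}}

```text
t: 8.55
tcp_pos: [0.3925, -0.3295, 0.3314]
ee_rot: [0.001, 0.262, 0.965, 0.0]
ft_force: [1.8, -0.5, -0.1]
grip_width: 0.0002
```

>>> {"method": "send_rows", "body": {
  "commands": [
    [0,-1.9,3.6,-0.5,6.7],
    [0,-1.6,3.8,-0.5,6.6],
    [0,-1,4,-0.5,6.7],
    [0,-0.6,4.1,-0.5,6.7],
    [0,-0.1,4.1,-0.5,6.6],
    [0,0.3,4.1,-0.5,6.7],
    [0,2,3.3,0,5.5],
    [0,2.3,3.1,0,5.6]
  ]
}}

```text
t: 9.35
tcp_pos: [0.6526, -0.139, 0.3591]
ee_rot: [0.0, 0.653, 0.757, 0.0]
ft_force: [-0.6, -0.1, -0.4]
grip_width: 0.0002
```

>>> {"method": "send_rows", "body": {
  "commands": [
    [0,2.6,2.9,0,5.5],
    [0,2.8,2.6,0,5.5],
    [0,3.1,2.4,0,5.5],
    [0,0,0,0,0],
    [0,0,0,0,0]
  ]
}}

```text
t: 9.85
tcp_pos: [0.7258, -0.0495, 0.3581]
ee_rot: [-0.0, 0.753, 0.658, -0.0]
ft_force: [0.4, -0.7, -0.1]
grip_width: 0.0001
```

```bash
python3 lev.py; python3 - <<'E'
from h import *
s=pose()
rows(s,[(*P((.205,0)),.25,82.3)],step=.025)
E
```

```text
[np.float64(0.7257599226009014), np.float64(-0.04953250857339015), np.float64(0.35814439901538303), np.float64(82.3398788578581)] [ 0.42790796 -0.66394378 -0.10258641] 9.85
top [ 0.44029587 -0.34151454] 237.0 valve 1.5791513497793102 size 0.019187254856843437 0.07342184538268186
scene [ 0.43988439 -0.34095269] 104.5 valve 1.5728736179226932 size 0.020176073280031497 0.07443053801121519
[[0,0,-0.2,2.2,0],[0,0,-0.1,2.2,0],[0,0,-0.2,2.2,0],[0,0.1,-0.1,2.2,0],[0,0,-0.2,2.1,0]]
[ 7.17200e-01 -4.91000e-02  2.50500e-01  8.23032e+01]
```

Valve reads 1.575 in both views. Descending behind the rail.

>>> {"method": "send_rows", "body": {
  "commands": [
    [0,0,0,2.5,0],
    [0,0,0,2.5,0],
    [0,0,0,2.5,0],
    [0,0,0,2.5,0],
    [0,0,0,1.5,0],
    [0,0,0,0,0],
    [0,0,0,0,0]
  ]
}}

```text
t: 10.65
tcp_pos: [0.7251, -0.0519, 0.2456]
ee_rot: [0.001, 0.753, 0.658, 0.0]
ft_force: [-0.1, 0.6, 0.7]
grip_width: -0.0
```

```bash
python3 - <<'E'
from h import *
print(pose(), state()["ft_force"])
s=cam("scene");p=state()["tcp_pos"]
I=get_image("scene")[:,:,::-1]; a=cv2.resize(I[130:310,170:350],None,fx=2.22,fy=2.22)[:400,:400]
f=lambda q:((proj(s,q)-[170,130])*2.22).round()
print("tcp",f(p),"19 up",f(p+[0,0,.019]),"rail ends/mid",f(fr(1.63,.214,-.127,.01)),f(fr(1.63,.214,.127,.01)),f(fr(1.63,.203,0,.01)))
c=cam("wrist");W=get_image("wrist")[:,:,::-1]; print(proj(c,p))
cv2.imwrite("pics/m2.png",np.hstack([a,W[80:480,120:520]]))
E
```

```text
[np.float64(0.7251399707587729), np.float64(-0.05188292970566642), np.float64(0.24556854418839194), np.float64(82.2903723072407)] [-0.05858971  0.55377709  0.74677171]
tcp [ 93. 173.] 19 up [ 89. 161.] rail ends/mid [96. 44.] [210. 217.] [152. 133.]
[324.  289.1]
```

View pics/m2.png

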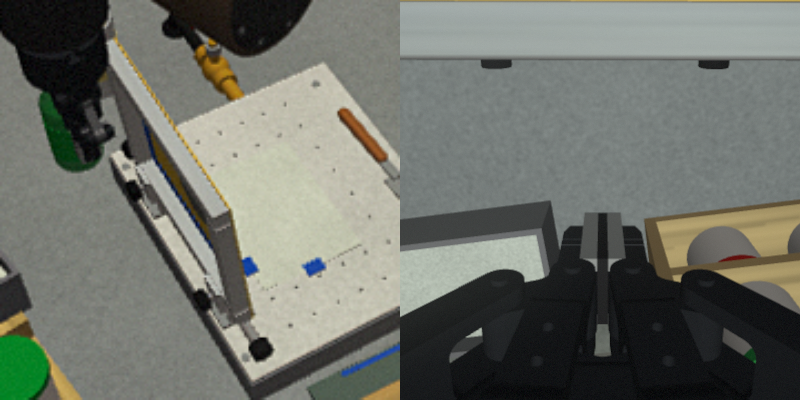

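Wrist crop: tip at (602,213), rail's upper edge at about v=58, with a clear gap. Scene crop: tip (92,160) agrees with the 19 mm offset. Planning the approach and the arc.

```bash
python3 - <<'E'
from h import *
c=cam("wrist"); e=ray(c,(322,137),.279); print('rail edge',e, 'pred',fr(1.63,.214,0,.01))
s=pose(); s[2]=.2435
def tcp(a):
    sl=.203+.007*(1.63-a)/1.63
    q=fr(a,sl,0,.01); u=np.array([np.cos(V[2]),np.sin(V[2])])
    return (*(q[:2]+.011*u),q[2]-.019,82.3)
w=[tcp(a) for a in np.arange(1.63,-.001,-.05)]
print(np.round([w[0],w[-1]],4))
rows(s,[w[0]],step=.015); rows(w[0],w[1:],step=.02)
E
```

```text
rail edge [ 0.65862341 -0.04358151  0.279     ] pred [ 0.6605013  -0.04167154  0.27903338]
[[ 6.708e-01 -4.310e-02  2.491e-01  8.230e+01]
 [ 4.414e-01 -1.190e-02  6.330e-02  8.230e+01]]
[[0,0,-1.4,-0.1,0],[0,0,-1.4,-0.2,0],[0,0.1,-1.4,-0.1,0],[0,0,-1.4,-0.2,0]]
[ 6.70300e-01 -4.30000e-02  2.49500e-01  8.23208e+01]
[[0,0,-1,-0.1,0],[0,0,-1,-0.1,0],[0,0,-1,0,0],[0,0,-1.1,0.1,0],[0,0,-1,0.1,0],[0,0,-1,0.1,0],[0,0,-1,0.2,0],[0,0,-1,0.3,0]]
[[0,0,-1,0.3,0],[0,0,-0.9,0.3,0],[0,0,-1,0.4,0],[0,0,-0.9,0.5,0],[0,0,-0.9,0.5,0],[0,0,-0.9,0.5,0],[0,0,-0.9,0.6,0],[0,0,-0.8,0.6,0]]
[[0,0,-0.8,0.7,0],[0,0,-0.7,0.7,0],[0,0,-0.8,0.7,0],[0,0,-0.7,0.8,0],[0,0,-0.6,0.8,0],[0,0,-0.6,0.8,0],[0,0,-0.6,0.9,0],[0,0,-0.5,0.9,0]]
[[0,0,-0.5,0.9,0],[0,0,-0.4,1,0],[0,0,-0.4,1,0],[0,0,-0.3,1,0],[0,0,-0.3,1,0],[0,0,-0.2,1,0],[0,0,-0.2,1,0],[0,0,-0.1,1.1,0]]
[ 4.418e-01 -1.210e-02  6.310e-02  8.230e+01]
```

>>> {"method": "send_rows", "body": {
  "commands": [
    [0,0,-1.4,-0.1,0],
    [0,0,-1.4,-0.2,0],
    [0,0,-1.4,-0.1,0],
    [0,0,-1.2,0,0]
  ]
}}

```text
t: 11.15
tcp_pos: [0.6716, -0.0438, 0.2499]
ee_rot: [0.001, 0.753, 0.658, 0.001]
ft_force: [-0.5, -0.2, 0.1]
grip_width: 0.0001
```

>>> {"method": "send_rows", "body": {
  "commands": [
    [0,0,-1,0,0],
    [0,0,-1,0,0],
    [0,0,-1,0,0]
  ]
}}

```text
t: 11.45
tcp_pos: [0.6436, -0.0399, 0.2507]
ee_rot: [0.002, 0.753, 0.659, 0.002]
ft_force: [3.7, 0.7, 5.5]
grip_width: 0.0002
```

Contact is made at about 5 N. Following the arc.

>>> {"method": "send_rows", "body": {
  "commands": [
    [0,0,-1.1,0.1,0],
    [0,0,-1,0.1,0],
    [0,0,-1,0.1,0],
    [0,0,-1,0.2,0]
  ]
}}

```text
t: 11.85
tcp_pos: [0.6025, -0.0343, 0.2454]
ee_rot: [0.002, 0.753, 0.659, 0.002]
ft_force: [3.1, -1.1, 6.6]
grip_width: -0.0001
```

>>> {"method": "send_rows", "body": {
  "commands": [
    [0,0,-1,0.3,0],
    [0,0,-1,0.3,0],
    [0,0,-0.9,0.3,0],
    [0,0,-1,0.4,0]
  ]
}}

```text
t: 12.25
tcp_pos: [0.5635, -0.029, 0.2322]
ee_rot: [0.001, 0.753, 0.659, 0.002]
ft_force: [-0.6, 0.3, 6.2]
grip_width: 0.0003
```

```bash
python3 - <<'E'
from h import *
print(pose(), state()["ft_force"])
s=cam("scene");p=state()["tcp_pos"]
I=get_image("scene")[:,:,::-1]; a=cv2.resize(I[110:310,190:390],None,fx=2,fy=2)
f=lambda q:((proj(s,q)-[190,110])*2).round()
for A in (1.3,1.2,1.1,1.,.9): print(A,f(fr(A,.214,-.127,.01)),f(fr(A,.214,.127,.01)),f(fr(A,.192,.127,.01)))
print("tip",f(p+[0,0,.019]))
W=get_image("wrist")[:,:,::-1]
cv2.imwrite("pics/m3.png",np.hstack([a,W[80:480,120:520]]))
E
```

```text
[np.float64(0.5635204729672908), np.float64(-0.029014962007939703), np.float64(0.2322478785150533), np.float64(82.38049865082127)] [-0.62257055  0.30993452  6.23075254]
1.3 [103.  59.] [210. 210.] [206. 224.]
1.2 [120.  57.] [228. 205.] [222. 220.]
1.1 [136.  55.] [244. 202.] [236. 217.]
1.0 [151.  56.] [260. 201.] [250. 216.]
0.9 [165.  57.] [274. 201.] [263. 215.]
tip [177. 135.]
```

View pics/m3.png

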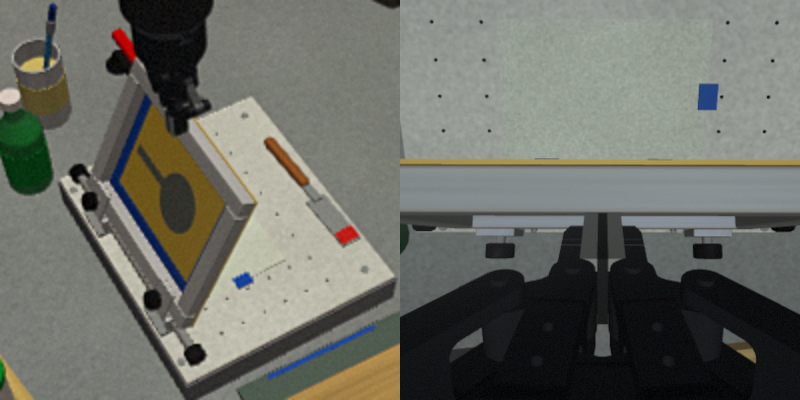

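Observed rail corner (252,203) gives a≈1.04, against about 1.09 expected, so the finger's front face is roughly 7 mm ahead of my model. The tip sits on the rail face, a bit towards its outer edge. Replanning with this correction.

```bash
python3 - <<'E'
from h import *
s=pose()
def tcp(a):
    sl=.203+.004*(1.0-a)
    q=fr(a,sl,0,.01); u=np.array([np.cos(V[2]),np.sin(V[2])])
    return (*(q[:2]+.017*u),q[2]-.019,82.3)
w=[tcp(a) for a in np.arange(1.0,-.001,-.05)]
print(np.round([w[0],w[-1]],4))
rows(s,w,step=.02)
E
```

```text
[[ 5.546e-01 -2.730e-02  2.232e-01  8.230e+01]
 [ 4.498e-01 -1.310e-02  5.700e-02  8.230e+01]]
[[0,0.1,-0.8,0.8,0.1],[0,0,-0.8,0.5,0],[0,0,-0.9,0.6,0],[0,0,-0.8,0.6,0],[0,0,-0.8,0.6,0],[0,0,-0.8,0.7,0],[0,0,-0.7,0.7,0],[0,0,-0.7,0.8,0]]
[[0,0,-0.7,0.7,0],[0,0,-0.6,0.9,0],[0,0,-0.5,0.8,0],[0,0,-0.6,0.9,0],[0,0,-0.5,0.9,0],[0,0,-0.4,0.9,0],[0,0,-0.4,1,0],[0,0,-0.3,1,0]]
[[0,0,-0.3,1,0],[0,0,-0.3,1,0],[0,0,-0.2,1,0],[0,0,-0.1,1,0],[0,0,-0.1,1,0]]
[ 4.50200e-01 -1.28000e-02  5.73000e-02  8.22748e+01]
```

>>> {"method": "send_rows", "body": {
  "commands": [
    [0,0,-0.8,0.7,0],
    [0,0,-0.8,0.5,0],
    [0,0,-0.9,0.6,0],
    [0,0,-0.8,0.6,0]
  ]
}}

```text
t: 12.75
tcp_pos: [0.5291, -0.0247, 0.2057]
ee_rot: [-0.0, 0.753, 0.658, -0.0]
ft_force: [1.5, 0.9, 3.4]
grip_width: 0.0001
```

>>> {"method": "send_rows", "body": {
  "commands": [
    [0,0,-0.8,0.6,0],
    [0,0,-0.8,0.7,0],
    [0,0,-0.7,0.7,0],
    [0,0,-0.7,0.8,0]
  ]
}}

```text
t: 13.15
tcp_pos: [0.4993, -0.0207, 0.1776]
ee_rot: [-0.0, 0.753, 0.658, -0.0]
ft_force: [0.6, -0.2, 3.1]
grip_width: -0.0001
```

>>> {"method": "send_rows", "body": {
  "commands": [
    [0,0,-0.7,0.7,0],
    [0,0,-0.6,0.9,0],
    [0,0,-0.5,0.8,0],
    [0,0,-0.6,0.9,0]
  ]
}}

```text
t: 13.55
tcp_pos: [0.4757, -0.0176, 0.1444]
ee_rot: [-0.0, 0.753, 0.658, -0.0]
ft_force: [0.9, 0.2, 2.4]
grip_width: -0.0
```

```bash
python3 - <<'E'
from h import *
print(pose(), state()["ft_force"])
s=cam("scene");p=state()["tcp_pos"]
I=get_image("scene")[:,:,::-1]; a=cv2.resize(I[130:330,210:410],None,fx=2,fy=2)
f=lambda q:((proj(s,q)-[210,130])*2).round()
for A in (.6,.5,.4,.3): print(A,f(fr(A,.214,-.127,.01)),f(fr(A,.214,.127,.01)),f(fr(A,.192,.127,.01)))
print("tip",f(p+[0,0,.019]))
W=get_image("wrist")[:,:,::-1]
cv2.imwrite("pics/m4.png",np.hstack([a,W[80:480,120:520]]))
E
```

```text
[np.float64(0.47573574282926506), np.float64(-0.0176025095513964), np.float64(0.1444045437964163), np.float64(82.35282225301127)] [0.93224879 0.22469514 2.44053522]
0.6 [160.  30.] [268. 169.] [254. 182.]
0.5 [169.  36.] [276. 174.] [262. 186.]
0.4 [176.  44.] [283. 180.] [268. 191.]
0.3 [182.  52.] [288. 187.] [273. 198.]
tip [206. 115.]
```

View pics/m4.png

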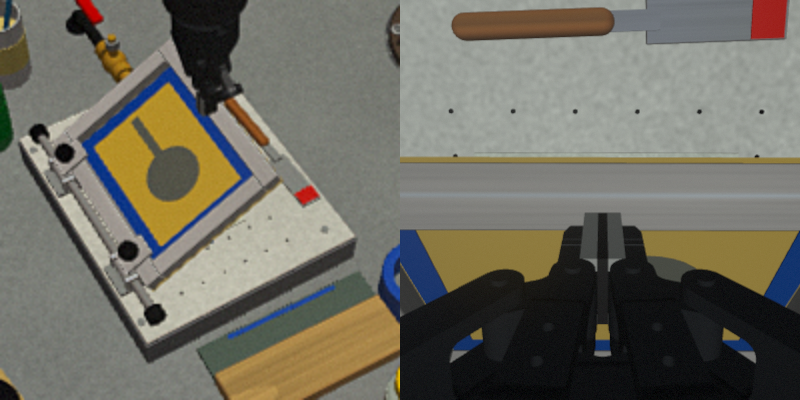

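Corner (278,178) gives a≈0.45, with the tip centred on the rail face (wrist crop v≈212, rail 190–230). Continuing, and slowing at the end.

>>> {"method": "send_rows", "body": {
  "commands": [
    [0,0,-0.5,0.9,0],
    [0,0,-0.4,0.9,0],
    [0,0,-0.4,1,0],
    [0,0,-0.3,1,0]
  ]
}}

```text
t: 14.05
tcp_pos: [0.4599, -0.0154, 0.1062]
ee_rot: [-0.0, 0.753, 0.658, -0.0]
ft_force: [-0.9, 1.1, 2.8]
grip_width: 0.0002
```

>>> {"method": "send_rows", "body": {
  "commands": [
    [0,0,-0.3,1,0],
    [0,0,-0.3,0.9,0],
    [0,0,-0.2,0.8,0],
    [0,0,-0.1,0.5,0]
  ]
}}

```text
t: 14.45
tcp_pos: [0.4515, -0.0143, 0.0744]
ee_rot: [0.0, 0.753, 0.658, -0.0]
ft_force: [1.2, -0.4, 1.6]
grip_width: -0.0002
```

>>> {"method": "send_rows", "body": {
  "commands": [
    [0,0,-0.1,0.4,0],
    [0,0,0,0.3,0]
  ]
}}

```text
t: 14.65
tcp_pos: [0.4504, -0.0141, 0.0679]
ee_rot: [-0.0, 0.753, 0.658, -0.0]
ft_force: [-0.8, 0.4, 1.6]
grip_width: -0.0003
```

>>> {"method": "send_rows", "body": {
  "commands": [
    [0,0,0,0.3,0],
    [0,0,0,0.2,0]
  ]
}}

```text
t: 14.85
tcp_pos: [0.4502, -0.0142, 0.0629]
ee_rot: [-0.0, 0.753, 0.658, -0.0]
ft_force: [-0.6, 0.3, 2.0]
grip_width: 0.0001
```

>>> {"method": "send_rows", "body": {
  "commands": [
    [0,0,0,0.2,0],
    [0,0,0,0.2,0],
    [0,0,0,0,0]
  ]
}}

```text
t: 15.15
tcp_pos: [0.4505, -0.0141, 0.059]
ee_rot: [-0.0, 0.753, 0.658, -0.0]
ft_force: [0.2, -0.0, -0.9]
grip_width: 0.0002
```

>>> {"method": "send_rows", "body": {
  "commands": [
    [0,0,0,0.2,0],
    [0,0,0,0,0]
  ]
}}

```text
t: 15.35
tcp_pos: [0.4507, -0.0141, 0.0571]
ee_rot: [0.0, 0.753, 0.658, 0.0]
ft_force: [-0.3, -0.0, 0.3]
grip_width: 0.0003
```

>>> {"method": "send_rows", "body": {
  "commands": [
    [0,0,0,0.2,0],
    [0,0,0,0,0]
  ]
}}

```text
t: 15.55
tcp_pos: [0.4507, -0.0141, 0.0551]
ee_rot: [0.0, 0.753, 0.658, 0.0]
ft_force: [0.5, 0.0, -0.6]
grip_width: -0.0001
```

```bash
python3 - <<'E'
from h import *
s=cam("scene");p=state()["tcp_pos"]; print(p,state()["ft_force"])
I=get_image("scene")[:,:,::-1]; a=cv2.resize(I[130:330,210:410],None,fx=2,fy=2)
f=lambda q:((proj(s,q)-[210,130])*2).round()
for A in (.3,.2,.1,.05,0): print(A,f(fr(A,.214,.127,.01)),f(fr(A,.192,.127,.01)))
print("tip",f(p+[0,0,.019]))
W=get_image("wrist")[:,:,::-1]
cv2.imwrite("pics/m5.png",np.hstack([a,W[80:480,120:520]]))
E
```

```text
[ 0.45066617 -0.01406493  0.05505579] [ 0.52707812  0.04475133 -0.63356082]
0.3 [288. 187.] [273. 198.]
0.2 [291. 195.] [276. 205.]
0.1 [293. 204.] [278. 212.]
0.05 [294. 209.] [279. 217.]
0 [294. 213.] [279. 221.]
tip [224. 152.]
```

View pics/m5.png

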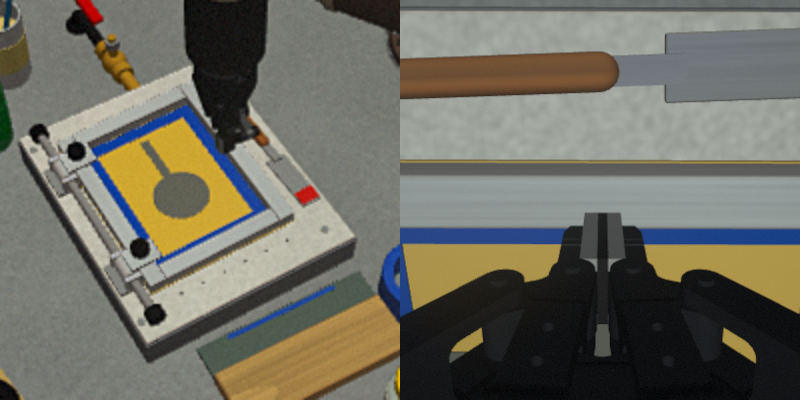

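The screen is nearly flat: corner (293,213), a≈0.02. The tip front overlaps the rail by only ~7 mm (v=212; face 175–228) and there is no contact force yet. I'll shift 6 mm forward to centre it, then press down in small steps.

>>> {"method": "send_rows", "body": {
  "commands": [
    [0,0,0,-0.4,0],
    [0,0,-0.7,0,0],
    [0,0,0,0.3,0],
    [0,0,0,0,0]
  ]
}}

```text
t: 16.05
tcp_pos: [0.4432, -0.0132, 0.0559]
ee_rot: [-0.0, 0.753, 0.658, -0.0]
ft_force: [-0.4, -0.1, -0.1]
grip_width: -0.0001
```

>>> {"method": "send_rows", "body": {
  "commands": [
    [0,0,0,0.2,0],
    [0,0,0,0,0]
  ]
}}

```text
t: 16.25
tcp_pos: [0.4437, -0.0132, 0.054]
ee_rot: [-0.0, 0.753, 0.658, -0.0]
ft_force: [1.6, 0.6, -0.2]
grip_width: 0.0001
```

>>> {"method": "send_rows", "body": {
  "commands": [
    [0,0,0,0.2,0],
    [0,0,0,0,0]
  ]
}}

```text
t: 16.45
tcp_pos: [0.4437, -0.0132, 0.052]
ee_rot: [-0.0, 0.753, 0.658, -0.0]
ft_force: [0.1, -0.0, 0.3]
grip_width: -0.0001
```

>>> {"method": "send_rows", "body": {
  "commands": [
    [0,0,0,0.2,0],
    [0,0,0,0,0]
  ]
}}

```text
t: 16.65
tcp_pos: [0.4437, -0.0132, 0.05]
ee_rot: [-0.0, 0.753, 0.658, -0.0]
ft_force: [0.6, -0.2, 0.8]
grip_width: 0.0002
```

>>> {"method": "send_rows", "body": {
  "commands": [
    [0,0,0,0.2,0],
    [0,0,0,0,0]
  ]
}}

```text
t: 16.85
tcp_pos: [0.4438, -0.0132, 0.0489]
ee_rot: [0.0, 0.753, 0.659, -0.0]
ft_force: [-4.5, 0.7, 12.9]
grip_width: 0.0001
```

```bash
python3 - <<'E'
from h import *
s=cam("scene");p=state()["tcp_pos"]; print(p,state()["ft_force"])
I=get_image("scene")[:,:,::-1]; a=cv2.resize(I[180:260,290:370],None,fx=5,fy=5)
f=lambda q:((proj(s,q)-[290,180])*5).round()
for A in (.1,.05,0): print(A,f(fr(A,.214,.127,.01)),f(fr(A,.214,-.0,.01)))
print("tip",f(p+[0,0,.019]))
W=get_image("wrist")[:,:,::-1]
cv2.imwrite("pics/m6.png",np.hstack([a,W[80:480,120:520]]))
E
```

```text
[ 0.44376018 -0.01319398  0.04887041] [-4.54511622  0.73020427 12.86625729]
0.1 [333. 260.] [198.  86.]
0.05 [334. 272.] [201.  98.]
0 [334. 283.] [201. 110.]
tip [170. 133.]
```

View pics/m6.png

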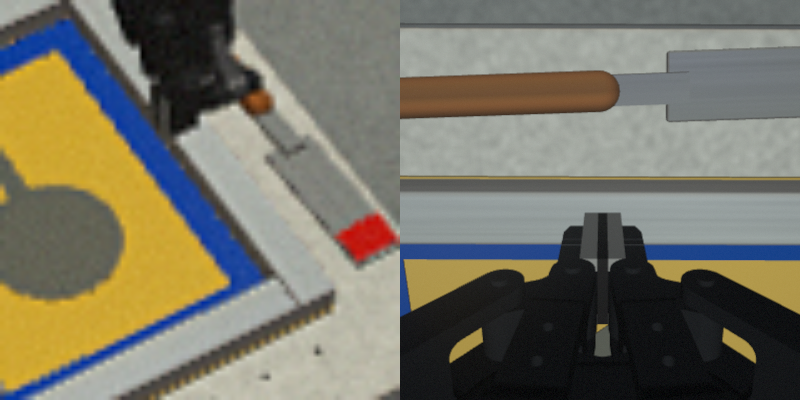

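Contact now rises stiffly: 13 N within 1 mm, above the hinge friction, so the screen is on its stop. Corner (334,293) also fits a≤0. One more slight press, then retreat and verify.

>>> {"method": "send_rows", "body": {
  "commands": [
    [0,0,0,0.1,0],
    [0,0,0,0,0],
    [0,0,0,0,0]
  ]
}}

```text
t: 17.25
tcp_pos: [0.4438, -0.0132, 0.0488]
ee_rot: [0.0, 0.752, 0.659, 0.0]
ft_force: [-8.9, 1.9, 24.1]
grip_width: 0.0003
```

>>> {"method": "send_rows", "body": {
  "commands": [
    [0,0,0,-0.3,0],
    [0,0,0,-1,0],
    [0,0,0,-3,0],
    [0,0,0,-4,0],
    [0,0,0,-4,0],
    [0,0,0,-4,0],
    [0,0,0,0,0],
    [0,0,0,0,0]
  ]
}}

```text
t: 18.05
tcp_pos: [0.444, -0.013, 0.2113]
ee_rot: [0.0, 0.753, 0.658, 0.001]
ft_force: [0.3, 0.0, -1.3]
grip_width: 0.0001
```

```bash
python3 lev.py; python3 - <<'E'
from h import *
s=cam("scene")
I=get_image("scene")[:,:,::-1]; a=cv2.resize(I[180:260,290:370],None,fx=5,fy=5)
f=lambda q:((proj(s,q)-[290,180])*5).round()
for A in (.1,.05,0): print(A,f(fr(A,.214,.127,.01)))
cv2.imwrite("pics/m7.png",np.hstack([a,cv2.resize(I[130:330,210:410],None,fx=2,fy=2)]))
# change detection vs start in the top view, outside the press
A0=cv2.imread("pics/top0.png").astype(int);B=get_image("top")[:,:,::-1].astype(int)
m=(np.abs(A0-B).sum(2)>80).astype(np.uint8); n,_,st,_=cv2.connectedComponentsWithStats(cv2.morphologyEx(m,cv2.MORPH_OPEN,np.ones((3,3))))
print(st[1:][st[1:,4]>30].tolist())
E
```

```text
[np.float64(0.44402626559647485), np.float64(-0.012951298373422826), np.float64(0.21125663095583083), np.float64(82.34500167512059)] [ 0.27581566  0.03639381 -1.30868037] 18.05
top [ 0.44048248 -0.34056185] 236.0 valve 1.5800052476021114 size 0.01925758547064421 0.07209391664237506
scene [ 0.43988436 -0.34095266] 104.5 valve 1.5728731303041565 size 0.020176073460441646 0.07443051573425981
0.1 [333. 260.]
0.05 [334. 272.]
0 [334. 283.]
[[172, 144, 255, 336, 32068], [463, 257, 47, 13, 366], [455, 277, 12, 34, 338], [297, 344, 31, 68, 320], [0, 394, 32, 27, 719], [327, 414, 6, 11, 40], [318, 416, 9, 12, 52], [304, 423, 13, 13, 111], [365, 429, 12, 8, 75], [377, 436, 12, 26, 179], [312, 439, 5, 8, 34], [338, 450, 12, 5, 46], [300, 456, 13, 14, 93], [393, 467, 9, 13, 80], [312, 469, 9, 11, 52]]
```

Picture limit reached, so I'll check numerically that the frame corner did not rise after release, comparing pressed (m6) with released (m7).

```bash
python3 - <<'E'
from h import *
a=cv2.imread("pics/m6.png",0)[180:400,180:400].astype(np.float32);b=cv2.imread("pics/m7.png",0)[180:400,180:400].astype(np.float32)
print('shift (px at 5x)',cv2.phaseCorrelate(a,b),'mean diff',np.abs(a-b).mean())
# knife: red end + handle positions, before/after in scene
for n in ("scene",):
  I0=cv2.imread("pics/scene0.png");I1=get_image("scene")[:,:,::-1]
  for I in (I0,I1):
    h=cv2.cvtColor(np.ascontiguousarray(I),cv2.COLOR_BGR2HSV);m=((h[...,0]<8)|(h[...,0]>172))&(h[...,1]>150)&(h[...,2]>80);m=m[215:240,350:380];ys,xs=np.nonzero(m);print(xs.mean()+350,ys.mean()+215)
print(state()["t"])
E
```

```text
shift (px at 5x) ((0.49160161428295623, 0.5021345462271114), 0.8886633891541281) mean diff 5.1308885
362.8787878787879 226.8939393939394
362.8787878787879 226.8939393939394
18.3
```

```bash
python3 -c "
from cell import *
print(close_job())"
```

```text
the job is handed in; nothing more can be done
None
```

I turned the valve fully on, then pushed the screen down flat, and handed the job in at about 18.3 s with the gripper lifted clear. No verdict was reported.

**Valve:** I pushed the lever to its stop with 3–4 N, and 7 N at the stop. The last images put it at 1.573 and 1.580 rad, while the screen was still standing.

**Screen:** I led it down by the upper face of the front rail at about 0.5 rad/s, with 3–7 N readings. I finished with a 24 N press that gave only 0.1 mm. After release the frame corner moved about 0.1 px, so it stayed down.

**Other items:** The knife did not move. I checked the rest of the bench only with a rough before/after comparison of the top view. The changed regions were consistent with the screen, lever and arm, but one large region also reached towards the squeegee.

What disagreed or went unchecked:
- **First lever pass missed:** the finger tip sits about 19–27 mm behind the reported tool point. My first pass went just over the lever without touching it, and the second, lower pass worked.
- **End of the screen's travel:** contact force was near zero just before the stop, so the screen probably settled the last few degrees without the finger controlling it. I could not measure its speed there.
- **Final angle:** it rests on the stiff stop and corner pixels fitting about 0 rad, because the 12-picture limit blocked a last visual look.

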